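# Lock the cam fitting of a bench riser

## Robot

A 6-joint arm with a two-finger parallel gripper is mounted at the origin on the work surface. World frame = base frame: x ahead of the robot, y to its left, z up, the work surface at z = 0. Lengths are in mm, angles in rad, forces in N, time in s.
With the tool pointing down it reaches from about 275 to 750 mm from the base axis. Payload 10.2 kg.
Tool frame: the origin (TCP) lies between the finger pads; the fingertips stand 11 mm ahead of it and the grasp point (between the pads) lies 8 mm behind it (ctrl.tip_extent is the distance from the TCP to the fingertips, in mm); z points along the fingers, y is the direction in which the jaws open and shut (so a half turn about z gives the same grasp; the last joint's range is limited). The gripper opens to 85 mm and grips with 20 to 120 N. Pads are 22 mm wide; open, the fingers measure 114 mm over their backs; the gripper's body (76 mm by 85 mm) begins 54 mm behind the grasp point. The pads swing forward as they close: fully open they stand 13 mm farther back than shut.
Start: joints at [-1.426, 0.313, 1.498, -0, 1.331, -0.223], TCP at [188.758, -489.899, 207.594] pointing down, gripper open.
Joint ranges: [-2.94, 2.94], [-0.97, 2.17], [0.19, 2.56], [-1.23, 4.37], [0.02, 3.11], [-2.88, 2.88]. Speed limits (rad/s): [2.39, 2.39, 3.01, 3.14, 3.14, 3.14].

## Interface

Orientations are given as a unit quaternion [w, x, y, z].
In Python, from rig import ctrl gives the robot as it stands.
- The arm moves only by the tool apply_moves, never from a script. Its argument "commands" is a list of rows, each a list of 5 numbers: the finger opening in cm, from 0 to 8.54, then the shift along the tool's x, y, z in cm, then the turn about the tool's z in rad. In form: [[jaw, dx, dy, dz, roll], ...]. A call has 1 to 12 rows; each row shifts and turns the commanded pose from where the row before left it, along the tool's axes as they then stand; what a row does not reach is not made up. A row lasts 1/12 s, in which the tool goes at most 41.7 mm and 7.16 degrees, less where a joint would pass 70% of its speed; a pose out of reach is approached as far as the arm can. A call with a gripper value outside its range is refused whole. The fingers move at their own pace and stop on an object; "squeeze" is the grip in N (left out, the last holds). Time passes only in rows, so rows that do not move let the fingers close. It gives the time, the measured TCP pose, the force and the opening at its end, in the units of the state.
- ctrl.sense(): the state, without advancing time (a new reading comes with each control period).
- ctrl.capture(name): name is "side" or "top"; returns the picture (480x640x3 uint8, red, green, blue); there is no depth.
- ctrl.camera_info(name): a dict with "fov_y" (degrees; the focal length in pixels is half the picture's height over the tangent of half this angle, whatever the lens; pixels are square), "cx", "cy" (the principal point, pixels), "dist_coeffs" ([k1, k2, p1, p2, k3] as OpenCV has them; the pictures are not rectified), "camera_from_world" (4x4, takes a point from world to camera coordinates). Camera axes: x right, y down, z forward; pixel columns grow to the right and rows downward; lengths in mm; the calibration is good to about 2 mm. A picture is of the moment at which its call begins. camera_info takes no time and is no camera call.
- ctrl.finish_job(): hands the job in, once; it reports no verdict.
The state is a dict: "time_s": time; "joints": joint angles; "dq": joint speeds; "tau": joint torques, N m; "eef_pos": TCP position; "ee_rot": TCP orientation; "force": force on the tool from outside, world axes, zero at the start; "wrist_torque": the same for the moment, N m; "grip_width": opening from 0.0 (shut) to 1.0 (fully open).
Only numpy, scipy, OpenCV 4.12 (cv2) and the standard library are available. Lean on these libraries where they do the work, as an engineer would, in place of code of your own. Each camera call takes 0.05 s, during which the arm holds its last target.

## Task

The white bench riser lies upside down; its loose plywood leg is dry-fitted with its bolt in the open cam lock and still stands a hair off the board. Take the orange flat-blade screwdriver from the wooden tool block, set its blade gently into the cam's slot and turn the cam clockwise, by feel, until it has drawn the leg hard against the board and the lock is snug but not over-tight. Then put the screwdriver back upright in its hole in the block, fully down, and leave everything else where it is.

Things in the scene. Friction and masses are not known exactly. Their poses are not given: they have to be found in the camera images.
- driver_center (a point): Mid-handle of the flat-blade screwdriver (orange hexagonal handle, black end, 151 mm long, 130 g), standing blade down in the tool block. z points up the tool, x along the blade's width. The hexagon is 26 mm across flats and 74 mm long, half above and half below this point (the black end adds 7 mm on top); one pair of flats faces +y and -y, the others are 60 degrees round. The tip is 107 mm below.
- driver_tip (a point): Tip of the same screwdriver's blade, on the tool's axis, same axes. The blade is 14 mm wide (x), 2.6 mm thick (y) and 18 mm long; above it a round 8 mm shank runs up to the handle's flat shoulder, 70 mm above the tip.
- cam: Silvery cam disc, 32 mm across, flush in a black square collar in the white board's top face, 34 mm from the edge where the loose leg stands. Origin on its upright axis at bench height; its top face is 30 mm higher. A slot 17 mm long, 4 mm wide, 6 mm deep (floor at 24 mm), edges bevelled 1 mm, crosses its centre along its x axis. Clockwise from above tightens; it stays where it is turned.
- board: Fixed white board of the upturned riser, 280 x 200 x 30 mm, flat on the bench. Origin mid-underside, x axis towards the loose leg; the cam's axis is at x = 106 mm, y = 0. An 80 mm high plywood leg is already fitted at its -x end; the disc near that end is that leg's lock, already tight.
- leg: Loose plywood leg panel standing along the board's +x edge: 18 mm thick, 200 mm long, 80 mm high, about 0.4 kg, with a ball-headed bolt reaching into the cam and two dowels loose in the board's edge. Origin mid-underside, axes as the board's. It starts 1 to 2 mm off the board; when home its origin is 149 mm from the board's origin along the board's x.
- block: Fixed wooden tool block, 62 x 215 x 80 mm high. Origin mid-underside. Three upright round holes, 19 mm wide and 76 mm deep, lie in a row along its y axis at y = -75, 0 and +75 mm, one tool in each, any order; the handles' shoulders rest on the block's top, which leaves the orange screwdriver's tip 10 mm above the bench.
- cross_driver: Screwdriver with a round blue handle, in the tool block. Leave alone.
- nut_driver: Nut driver with a round black handle, in the tool block. Leave alone.
- beaker: Glass beaker, 84 mm wide, 110 mm high, right of the riser. Leave alone.
- jar: Brown glass jar with a white cap, 70 mm wide, 85 mm high, beyond the riser. Leave alone.
- stopper: Cork stopper, 48 mm wide, 36 mm high, beyond the tool block. Leave alone.
- boss_head: Small clamp boss with two blue wing screws, about 60 mm long, beyond the riser. Leave alone.
- fittings: Grey divided plastic tray, 100 x 150 x 35 mm, with two spare cams, right of the riser. Leave alone.
- cam_top (a point): Centre of the cam's top face, same axes. The cam turns at about 0.2 N m while slack and drawing the leg; with the leg home that climbs about 0.1 N m per 0.08 rad. Snug is 0.4 N m; below 0.3 slack, above 0.5 over-tight. The bolt was set by hand, so the turn of the screwdriver to snug differs: 0.9 to 1.75 rad, the first 0.2 to 0.3 mere play. Set the blade on with a few N: over 25 N gouges the face.

How it is judged (in metres and radians):
On the way, in this order (a step that is already met when the one before it is completed fails the run):
1. the screwdriver's blade is seated in the cam's slot (z of driver_tip in the frame of cam below 0.0265 m and horizontal distance between driver_tip and cam below 0.004 m), for 0.1 s.
2. with the blade in the slot, the cam has drawn the leg home against the board and grips it (all of step 1 and x of leg in the frame of board below 0.1498 m and contact force between cam and leg above 12 N), for 0.2 s.
At the end, for the whole second after the job is handed in: The leg stands upright within 0.8 mm of fully home against the board and the cam grips its bolt with more than 12 N; the orange screwdriver stands upright (within 0.1 rad) in its hole in the tool block, its shoulder within 5 mm of the block's top (x of leg in the frame of board below 0.1498 m and contact force between cam and leg above 12 N and angle between leg's own z axis and vertical below 0.03 rad and z of driver_tip in the frame of block below 0.015 m and x of driver_tip in the frame of block between -0.012 and 0.012 m and angle between driver_center's own z axis and vertical below 0.1 rad and linear speed of leg below 0.01 m/s); the robot touches nothing.
It fails at once if the lock is over-tightened (the cam pulls on the bolt with more than 75 N, about 0.55 N m at the screwdriver) (contact force between cam and leg above 75 N).
It fails at once if the blade, not yet in the slot, is pressed on the disc's face with more than 25 N (contact force between driver and cam above 25 N and z of driver_tip in the frame of cam above 0.0275 m).
It fails at once if the gripper pushes on the cam itself (contact force between the fingers and cam above 2 N).
It fails at once if the leg is knocked over or lifted (angle between leg's own z axis and vertical above 0.15 rad or distance of leg from where it was at the start of the episode above 0.02 m).
It fails at once if another thing on the bench is moved by more than 30 mm, or another tool in the block is pulled out or tipped (distance of any of cross_driver, nut_driver, beaker, jar, stopper, boss_head, fittings from where it was at the start of the episode above 0.03 m or angle between any of cross_driver, nut_driver's own z axis and vertical above 0.3 rad).
It also fails if it takes over 69 s, if anything falls off the work surface, if the arm or the gripper's body presses on something with over 40 N, if the wrist force passes 120 N, or if a joint passes its speed limit or range.

## Working session

There is one attempt and no reset: what is moved stays moved. The work goes in short steps, Python scripts to look and compute and a tool call to move; the robot and the scene stay as the last step left them, time stands still between calls to the robot, and variables do not carry over. Pictures are saved under pics/ and viewed, and the job is handed in when it is done.

Besides the shell and the picture viewer there is one more tool, called after "Request:" as name(argument=value, ...) on one line, values as JSON. apply_moves: Moves the arm, as the interface text tells. Its arguments: {"type":"object","properties":{"commands":{"type":"array"},"squeeze":{"type":"number"}},"required":["commands"]}

```bash
mkdir -p pics; ls; cat > h.py <<'E'
import numpy as np, cv2
from rig import ctrl
def K(n):
    i=ctrl.camera_info(n); f=240/np.tan(np.radians(i['fov_y'])/2)
    return np.array([[f,0,i['cx']],[0,f,i['cy']],[0,0,1]]),np.array(i['dist_coeffs'],float),np.array(i['camera_from_world'],float)
def ray(n,uv):
    k,d,T=K(n); p=cv2.undistortPoints(np.array(uv,float).reshape(-1,1,2),k,d).reshape(-1,2)
    R=T[:3,:3];o=-R.T@T[:3,3]
    v=np.c_[p,np.ones(len(p))]@R
    return o,v/np.linalg.norm(v,axis=1)[:,None]
def plane(n,uv,z):
    o,v=ray(n,uv); return o+v*((z-o[2])/v[:,2])[:,None]
def proj(n,P):
    k,d,T=K(n); return cv2.projectPoints(np.array(P,float).reshape(-1,1,3),cv2.Rodrigues(T[:3,:3])[0],T[:3,3],k,d)[0].reshape(-1,2)
def save(n,f):
    im=ctrl.capture(n); cv2.imwrite('pics/'+f,im[:,:,::-1]); np.save('pics/'+f[:-4]+'.npy',im); return im
E
python3 - <<'E'
from h import *
save('top','t0.png');save('side','s0.png')
for n in('top','side'):
    k,d,T=K(n);print(k,d);o=-T[:3,:3].T@T[:3,3];print(o,T[:3,:3])
print(ctrl.sense(),ctrl.tip_extent)
E
```

```text
pics
[[475.29933203   0.         322.41993859]
 [  0.         475.29933203 237.11049836]
 [  0.           0.           1.        ]] [0.03066829 0.         0.         0.         0.        ]
[ 508.6533933   -44.99393659 1050.86607442] [[ 0.02111944 -0.99975651 -0.00639432]
 [-0.99486344 -0.02038191 -0.09915296]
 [ 0.09899849  0.00845553 -0.99505166]]
[[502.98638906   0.         318.95293244]
 [  0.         502.98638906 241.91637687]
 [  0.           0.           1.        ]] [-0.10650443  0.          0.          0.          0.        ]
[435.61537486 745.55308807 753.20057782] [[-0.97270304 -0.23138227  0.01763648]
 [-0.16098316  0.61810563 -0.76943476]
 [ 0.16713235 -0.7512707  -0.63848188]]
{'time_s': 0.1, 'joints': array([-1.42637703e+00,  3.13411625e-01,  1.49837528e+00, -2.59095073e-05,
        1.33097544e+00, -2.23406929e-01]), 'dq': array([-0.00195865, -0.00065333, -0.00242632,  0.00011379, -0.00098646,
       -0.0010722 ]), 'tau': array([ 3.20072118e-03, -4.12898970e+01, -2.60142553e+01, -1.23519553e-04,
        3.02592096e-03,  1.70916184e-05]), 'eef_pos': array([ 188.72423443, -489.63068417,  207.07798268]), 'ee_rot': array([-5.84889925e-04,  9.83134867e-01,  1.82881087e-01,  1.05195392e-05]), 'force': array([-0.15856313,  0.18959231, -0.28694537]), 'wrist_torque': array([-0.00760689, -0.00679004, -0.02051817]), 'grip_width': 0.9989465619872838} 11.0
```

View pics/t0.png

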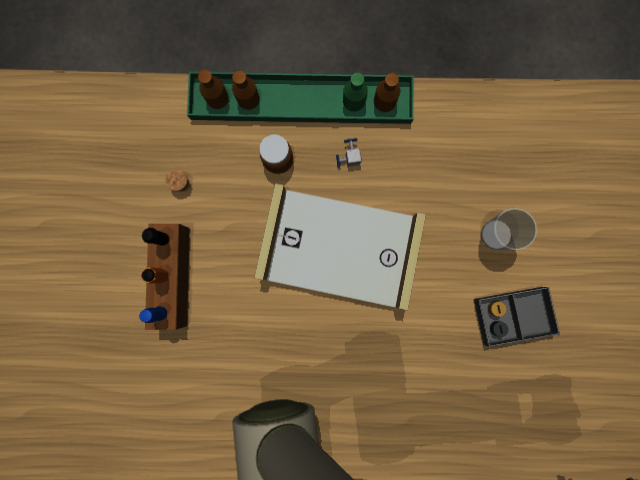

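View pics/s0.png

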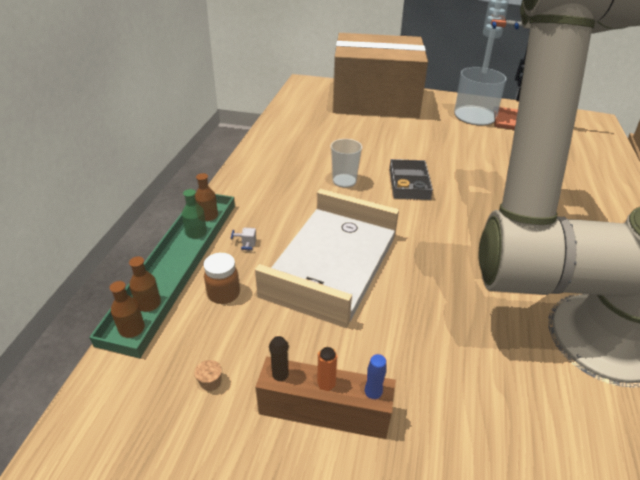

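The top view has the cam in its black collar at about (292,238) and the loose leg on its left. The orange driver is the middle tool at about (150,275). I'll zoom in on both.

```bash
python3 - <<'E'
from h import *
t=np.load('pics/t0.npy');s=np.load('pics/s0.npy')
a=cv2.resize(t[215:260,262:322],(600,450),interpolation=cv2.INTER_CUBIC)
b=cv2.resize(t[215:335,130:200],(350,600),interpolation=cv2.INTER_CUBIC)
c=cv2.resize(s[330:440,245:405],(800,550),interpolation=cv2.INTER_CUBIC)
for n,i in zip('abc',(a,b,c)): cv2.imwrite(f'pics/z_{n}.png',i[:,:,::-1])
E
```

```text
(no output)
```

View pics/z_a.png

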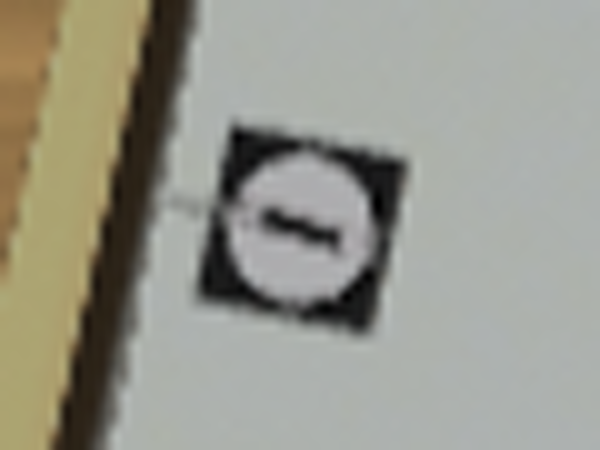

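View pics/z_b.png

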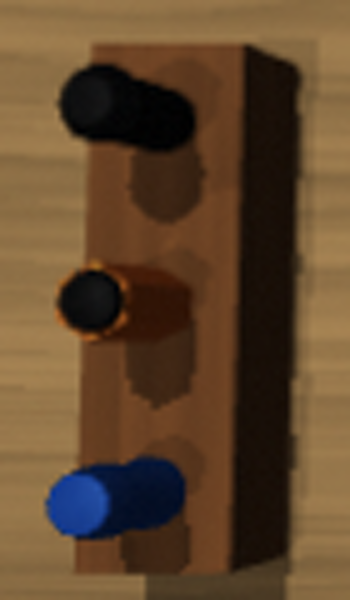

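View pics/z_c.png

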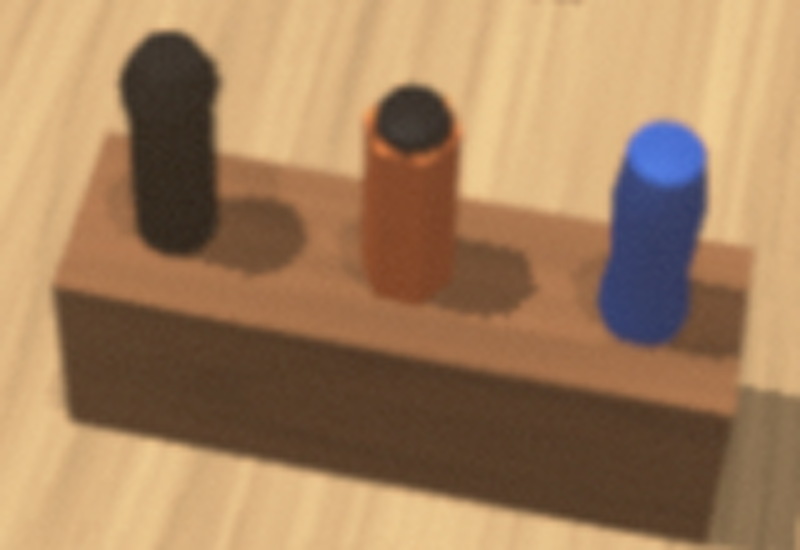

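```bash
python3 - <<'E'
from h import *
t=np.load('pics/t0.npy');s=np.load('pics/s0.npy')
# collar + slot
def sub(img,x0,y0,x1,y1,f=8): return cv2.resize(img[y0:y1,x0:x1],None,fx=f,fy=f,interpolation=cv2.INTER_CUBIC)
def back(p,x0,y0,f=8): return (np.array(p,float)+.5)/f-.5+[x0,y0]
x0,y0=279,224
g=cv2.cvtColor(sub(t,x0,y0,305,252),cv2.COLOR_RGB2GRAY)
m=(g<100).astype(np.uint8)
cs,_=cv2.findContours(m,cv2.RETR_LIST,cv2.CHAIN_APPROX_NONE)
for c in cs:
    a=cv2.contourArea(c)
    if a<300: continue
    r=cv2.minAreaRect(c); box=back(cv2.boxPoints(r),x0,y0)
    P=plane('top',box,30)
    print('area',a,'c px',box.mean(0),'world',P.mean(0).round(1), 'sides',np.linalg.norm(P[1]-P[0]).round(1),np.linalg.norm(P[2]-P[1]).round(1),'ang',np.degrees(np.arctan2(*(P[1]-P[0])[1::-1])).round(1),np.degrees(np.arctan2(*(P[2]-P[1])[1::-1])).round(1))
# board white mask
hsv=cv2.cvtColor(t,cv2.COLOR_RGB2HSV)
m=((hsv[...,1]<40)&(hsv[...,2]>130)).astype(np.uint8); m=cv2.morphologyEx(m,cv2.MORPH_CLOSE,np.ones((25,25)))
n,l,st,ce=cv2.connectedComponentsWithStats(m); 
b=l[260,340]; c=max(cv2.findContours((l==b).astype(np.uint8),cv2.RETR_EXTERNAL,cv2.CHAIN_APPROX_NONE)[0],key=cv2.contourArea)
P=plane('top',c.reshape(-1,2),30)[:,:2].astype(np.float32); r=cv2.minAreaRect(P); print('board',r)
# block top
hsvf=hsv.astype(int)
for n,im in(('top',t),('side',s)):
    h=cv2.cvtColor(im,cv2.COLOR_RGB2HSV)
    if n=='top': roi=(130,215,200,335)
    else: roi=(250,330,405,410)
    x0,y0,x1,y1=roi
    o=(((h[...,0]<14))&(h[...,1]>185)&(h[...,2]>60)).astype(np.uint8)[y0:y1,x0:x1]
    cs,_=cv2.findContours(o,cv2.RETR_EXTERNAL,cv2.CHAIN_APPROX_NONE)
    for c in cs:
        if cv2.contourArea(c)>20: print(n,'orange',cv2.contourArea(c),np.array(cv2.boundingRect(c))+[x0,y0,0,0])
for uv in [(148,275),(150,275),(160,275)]: print(uv, t[uv[1],uv[0]],cv2.cvtColor(t,cv2.COLOR_RGB2HSV)[uv[1],uv[0]])
# black cap by pixel centres estimated from zooms
top=plane('top',[(130+92/5-.5,215+300/5-.5)],161); print('cap top-view',top)
sd=plane('side',[(245+412/5-.5,330+120/5-.5)],161); print('cap side-view',sd)
# block corners top from zoom b (z=80)
cor=np.array([(93,45),(245,45),(232,572),(76,572)])/5+[130,215]-.5
C=plane('top',cor,80);print('block',C.round(1),C.mean(0),np.linalg.norm(C-np.roll(C,-1,0),axis=1))
cor=np.array([(110,137),(752,248),(735,412),(55,288)])/5+[245,330]-.5
C=plane('side',cor,80);print('block',C.round(1),C.mean(0),np.linalg.norm(C-np.roll(C,-1,0),axis=1))
E
```

```text
area 900.0 c px [291.56249905 237.37499976] world [608.3  30.3  30. ] sides 4.9 17.7 ang -16.8 -107.3
area 11162.5 c px [291.56250072 237.4375    ] world [608.2  30.3  30. ] sides 32.4 31.9 ang -43.4 -133.8
area 20048.0 c px [291.57841921 237.43418503] world [608.2  30.2  30. ] sides 39.3 39.6 ang -10.5 -101.1
board ((588.36669921875, -74.20343017578125), (279.20806884765625, 200.56692504882812), 79.42353057861328)
top orange 36.5 [150 267  19   9]
(148, 275) [18 18 19] [120  13  19]
(150, 275) [22 21 22] [150  12  22]
(160, 275) [48 20  5] [ 10 228  48]
cap top-view [[520.5274053  286.21653012 161.        ]]
cap side-view [[520.28172663 294.28459474 161.        ]]
block [[626.  322.   80. ]
 [627.3 259.8  80. ]
 [413.8 253.8  80. ]
 [412.7 316.2  80. ]] [519.97396212 287.94966735  80.        ] [ 62.21263962 213.55149325  62.39029866 213.35731706]
block [[626.9 264.   80. ]
 [415.2 256.3  80. ]
 [412.8 316.8  80. ]
 [625.6 324.3  80. ]] [520.12424579 290.35709144  80.        ] [211.77035951  60.52655599 212.95129158  60.31382698]
```

```bash
python3 - <<'E'
from h import *
t=np.load('pics/t0.npy');s=np.load('pics/s0.npy')
a=cv2.resize(t[264:286,138:172],None,fx=16,fy=16,interpolation=cv2.INTER_CUBIC)
c=cv2.resize(s[343:393,312:344],None,fx=11,fy=11,interpolation=cv2.INTER_CUBIC)
f=lambda i:np.clip(i.astype(float)*2.2,0,255).astype(np.uint8)
cv2.imwrite('pics/z_d.png',f(a)[:,:,::-1]);cv2.imwrite('pics/z_e.png',f(c)[:,:,::-1])
# slot angle by moments
x0,y0=279,224
g=cv2.cvtColor(t,cv2.COLOR_RGB2GRAY).astype(float)
w=g[232:243,286:298].copy(); yy,xx=np.mgrid[232:243,286:298]
m=np.hypot(xx-291.6,yy-237.4)<5.3
w=np.clip(160-w,0,None)*m
P=plane('top',np.c_[xx.ravel(),yy.ravel()],30)[:,:2]; w=w.ravel()
mu=(P*w[:,None]).sum(0)/w.sum(); D=P-mu; Cv=(D*w[:,None]).T@D; e,v=np.linalg.eigh(Cv); print(mu,np.degrees(np.arctan2(v[1,1],v[0,1])),np.sqrt(e/w.sum()))
print(g[232:243,286:298].astype(int))
E
```

```text
[608.26509475  30.46342324] 72.90756409530965 [1.55010182 5.24771589]
[[ 43 113 174 174 173 174 174 173 174 171 142  71]
 [118 172 173 173 173 172 173 172 174 175 171 142]
 [146 165 171 171 172 173 172 173 173 174 173 170]
 [129 158 143 135 155 171 171 172 173 172 173 172]
 [152 151  74  37 100 132 134 156 172 172 173 173]
 [140 145  86  49  20  22  42 100 133 136 157 169]
 [171 170 142 124 108 100  53  23  34  49 150 167]
 [173 172 173 173 173 166 128 110 106  73 160 169]
 [172 173 172 173 173 172 173 174 170 134 154 171]
 [173 173 173 173 173 174 174 173 172 172 174 169]
 [141 175 174 173 174 174 172 173 174 173 171 132]]
```

View pics/z_d.png

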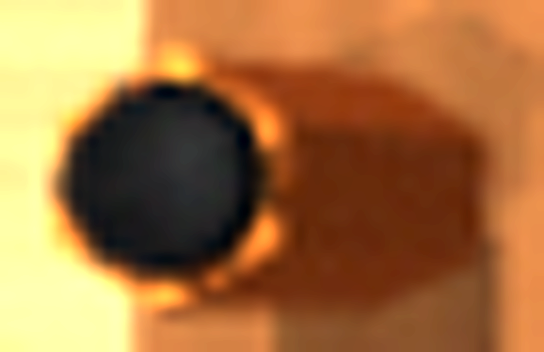

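View pics/z_e.png

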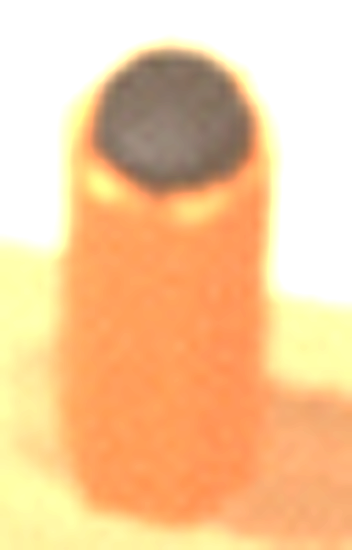

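The zoomed top view shows the handle's hexagon with one flat facing world -y. The flats are turned about -3°, which suits jaws closing along y. The slot lies at about 72.9° and the cam is at (608.2, 30.3). I'll lift, roll and move over the block.

Request:
apply_moves(commands=[[8.5,0,0,-1,0.105],[8.5,0,0,-1,0.105],[8.5,0,0,-1,0.105],[8.5,0,0,-1,0.105],[8.5,0.66,-1.8,0,0],[8.5,1.32,-3.6,0,0],[8.5,1.32,-3.6,0,0],[8.5,1.32,-3.6,0,0],[8.5,1.32,-3.6,0,0],[8.5,1.32,-3.6,0,0],[8.5,1.32,-3.6,0,0],[8.5,1.32,-3.6,0,0]])

```text
time_s: 1.1
eef_pos: [301.8, -223.6, 247.4]
ee_rot: [-0.0, 1.0, -0.026, -0.0]
force: [0.0, -0.4, -0.7]
grip_width: 0.993
```

Request:
apply_moves(commands=[[8.5,1.32,-3.6,0,0],[8.5,1.32,-3.6,0,0],[8.5,1.32,-3.6,0,0],[8.5,1.32,-3.6,0,0],[8.5,1.32,-3.6,0,0],[8.5,1.32,-3.6,0,0],[8.5,1.32,-3.6,0,0],[8.5,1.32,-3.6,0,0],[8.5,1.32,-3.6,0,0],[8.5,1.32,-3.6,0,0],[8.5,1.32,-3.6,0,0]])

```text
time_s: 2.02
eef_pos: [467.6, 164.6, 247.3]
ee_rot: [0.0, 1.0, -0.026, -0.0]
force: [0.7, -1.0, 0.4]
grip_width: 0.996
```

Request:
apply_moves(commands=[[8.5,1.32,-3.6,0,0],[8.5,1.32,-3.6,0,0],[8.5,0.66,-2.2,0,0],[8.5,0,0,0,0],[8.5,0,0,0,0],[8.5,0,0,0,0]])

```text
time_s: 2.52
eef_pos: [505.0, 254.1, 247.3]
ee_rot: [0.0, 1.0, -0.026, -0.0]
force: [-1.0, -0.6, -0.8]
grip_width: 0.992
```

Request:
apply_moves(commands=[[8.5,0.67,-1.78,0,0],[8.5,0.67,-1.78,0,0],[8.5,0,0,1.5,0],[8.5,0,0,1.5,0],[8.5,0,0,1.5,0],[8.5,0,0,0,0],[8.5,0,0,0,0]])

```text
time_s: 3.1
eef_pos: [520.4, 288.5, 202.8]
ee_rot: [0.0, 1.0, -0.027, -0.0]
force: [1.1, -0.6, 0.3]
grip_width: 0.994
```

```bash
python3 - <<'E'
from h import *
t=save('top','t1.png');s=save('side','s1.png')
p=ctrl.sense()['eef_pos'];print(p)
print(proj('top',[p,[p[0],p[1],161]]),proj('side',[p,[p[0],p[1],161],[p[0],p[1],80]]))
c=cv2.resize(s[280:440,240:400],(600,600),interpolation=cv2.INTER_CUBIC)
cv2.imwrite('pics/s1z.png',c[:,:,::-1])
E
```

```text
[520.90062255 289.02692106 203.97781269]
[[137.27122058 273.76012359]
 [146.39642692 274.26997348]] [[328.14990711 331.61695146]
 [327.27655454 350.63539745]
 [325.79750768 382.63126907]]
```

View pics/s1z.png

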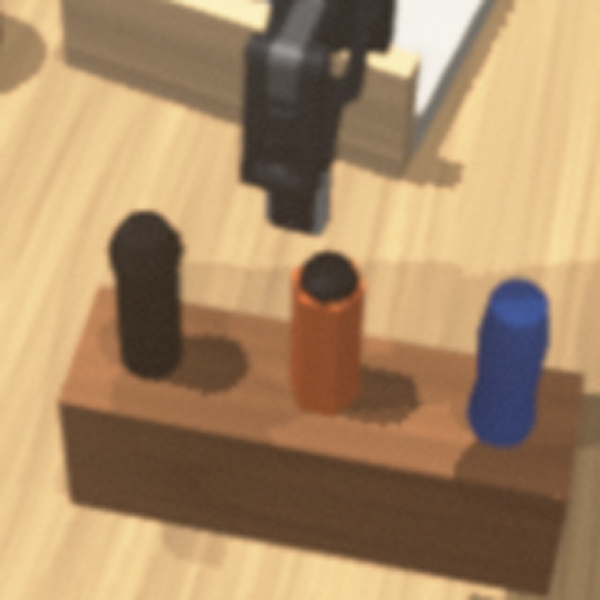

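View pics/t1.png

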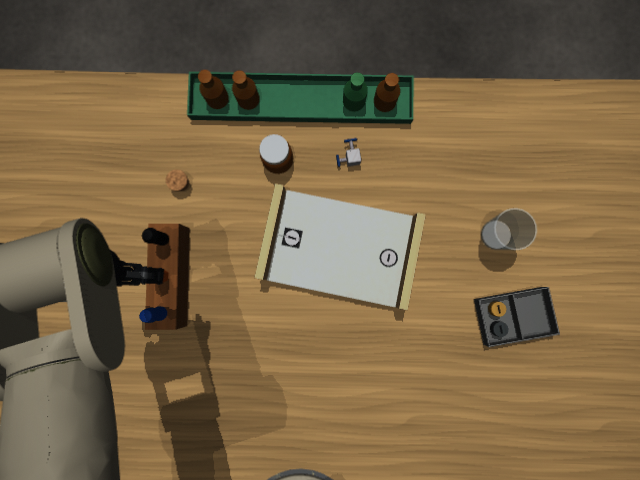

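The side view has the gripper directly over the orange handle, with the cap at about (328,353), so I'll descend and grip.

Request:
apply_moves(commands=[[8.5,0,0,1.5,0],[8.5,0,0,1.5,0],[8.5,0,0,1.5,0],[8.5,0,0,1.5,0],[8.5,0,0,1.5,0],[8.5,0,0,1.1,0],[8.5,0,0,0,0],[6,0,0,0,0],[5,0,0,0,0],[4,0,0,0,0],[3.5,0,0,0,0],[3,0,0,0,0]], squeeze=30)

```text
time_s: 4.2
eef_pos: [520.7, 289.5, 117.1]
ee_rot: [-0.0, 1.0, -0.026, 0.0]
force: [-0.7, -0.7, -0.6]
grip_width: 0.351
```

Request:
apply_moves(commands=[[2.5,0,0,0,0],[2,0,0,0,0],[1.5,0,0,0,0],[1,0,0,0,0],[1,0,0,0,0],[1,0,0,0,0]], squeeze=30)

```text
time_s: 4.7
eef_pos: [520.8, 289.5, 117.2]
ee_rot: [-0.0, 1.0, -0.026, 0.001]
force: [-0.9, -0.2, 5.2]
grip_width: 0.295
```

Opening is about 25 mm, which matches the 26 mm across flats. I'll firm the grip and lift.

Request:
apply_moves(commands=[[0.8,0,0,0,0],[0.8,0,0,0,0],[0.8,0,0,0,0],[0.8,0,0,-0.5,0],[0.8,0,0,-1.5,0],[0.8,0,0,-1.5,0],[0.8,0,0,-1.5,0],[0.8,0,0,-1.5,0],[0.8,0,0,-1.5,0],[0.8,0,0,-1.5,0],[0.8,0,0,-1.5,0],[0.8,0,0,0,0]], squeeze=90)

```text
time_s: 5.7
eef_pos: [521.2, 289.8, 229.2]
ee_rot: [-0.001, 1.0, -0.026, 0.002]
force: [0.5, -0.1, -0.8]
grip_width: 0.274
```

```bash
python3 - <<'E'
from h import *
s=save('side','s2.png')
st=ctrl.sense();p=st['eef_pos'];print(p,st['force'],st['wrist_torque'],st['grip_width'])
print(proj('side',[p,[p[0],p[1],p[2]-107]]))
u=proj('side',[[p[0],p[1],p[2]-60]])[0].astype(int);print(u)
c=cv2.resize(s[u[1]-60:u[1]+60,u[0]-60:u[0]+60],(600,600),interpolation=cv2.INTER_CUBIC)
cv2.imwrite('pics/s2z.png',c[:,:,::-1])
E
```

```text
[520.76810602 289.61349197 227.33076402] [-0.12128239 -0.54260553 -2.55989939] [-0.02673636  0.01752029  0.00650606] 0.27123164815810225
[[328.65466906 320.94082578]
 [326.50826751 367.60968529]]
[327 348]
```

View pics/s2z.png

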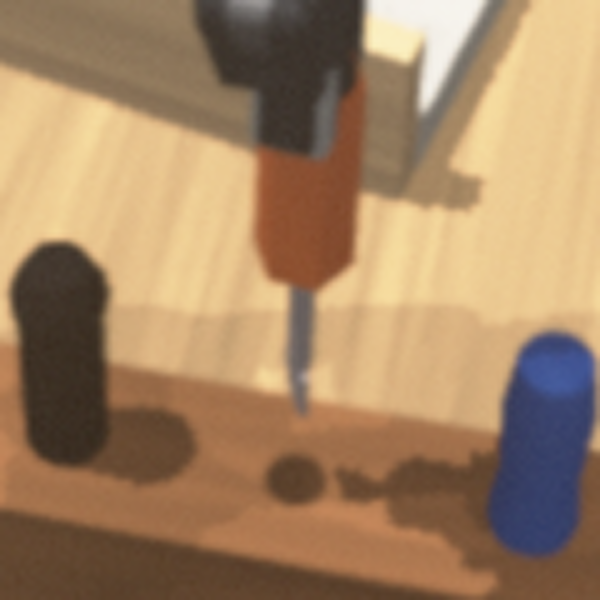

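```bash
python3 - <<'E'
from h import *
s=np.load('pics/s2.npy')
# pixel extents: zoom of blade with predicted bottom corner endpoints for 3 candidate yaws
p=ctrl.sense()['eef_pos']; tip=np.array([p[0],p[1],p[2]-107])
u0,v0=310,340
c=cv2.resize(s[340:375,310:345],(560,560),interpolation=cv2.INTER_CUBIC)
for a in(-3,57,117):
    d=7*np.array([np.cos(np.radians(a)),np.sin(np.radians(a)),0])
    print(a,proj('side',[tip-d,tip+d]).round(1).tolist())
cv2.imwrite('pics/s2y.png',np.clip(c.astype(float)*1.3,0,255).astype(np.uint8)[:,:,::-1])
E
```

```text
-3 [[330.9, 368.7], [322.1, 366.5]]
57 [[329.8, 365.1], [323.2, 370.2]]
117 [[325.4, 364.0], [327.6, 371.3]]
```

View pics/s2y.png

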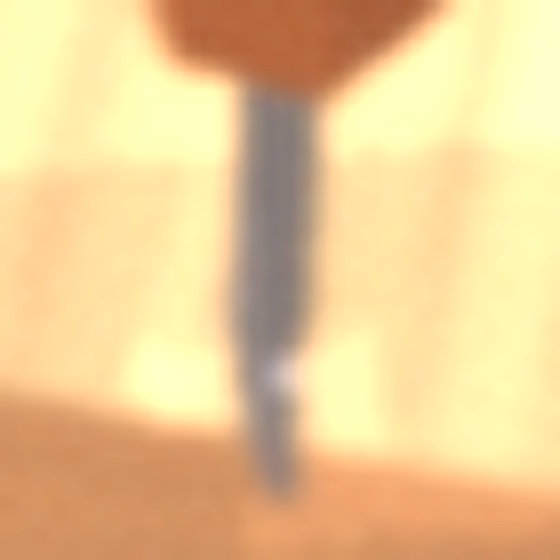

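The blade runs from about (325,364) to (328,371), so its width lies at tool x + 120° (world 117°). The slot therefore needs tool heading 132.9°. I'll rotate by -2.372 rad and then move over the cam.

Request:
apply_moves(commands=[[0.8,0,0,0,-0.1186],[0.8,0,0,0,-0.1186],[0.8,0,0,0,-0.1186],[0.8,0,0,0,-0.1186],[0.8,0,0,0,-0.1186],[0.8,0,0,0,-0.1186],[0.8,0,0,0,-0.1186],[0.8,0,0,0,-0.1186],[0.8,0,0,0,-0.1186],[0.8,0,0,0,-0.1186]])

```text
time_s: 6.58
eef_pos: [519.9, 289.3, 224.8]
ee_rot: [-0.0, 0.842, 0.539, -0.001]
force: [0.3, -1.0, -1.6]
grip_width: 0.273
```

Request:
apply_moves(commands=[[0.8,0,0,0,-0.1186],[0.8,0,0,0,-0.1186],[0.8,0,0,0,-0.1186],[0.8,0,0,0,-0.1186],[0.8,0,0,0,-0.1186],[0.8,0,0,0,-0.1186],[0.8,0,0,0,-0.1186],[0.8,0,0,0,-0.1186],[0.8,0,0,0,-0.1186],[0.8,0,0,0,-0.1186],[0.8,0,0,0,0],[0.8,0,0,0,0]])

```text
time_s: 7.58
eef_pos: [520.1, 289.3, 225.4]
ee_rot: [-0.001, 0.401, 0.916, -0.001]
force: [-0.4, 0.4, -0.2]
grip_width: 0.276
```

Request:
apply_moves(commands=[[0.8,-1.25,-0.56,0,0],[0.8,-2.5,-1.12,0,0],[0.8,-2.5,-1.12,0,0],[0.8,-2.5,-1.12,0,0],[0.8,-2.5,-1.12,0,0],[0.8,-2.5,-1.12,0,0],[0.8,-2.5,-1.12,0,0],[0.8,-2.5,-1.12,0,0],[0.8,-2.5,-1.12,0,0],[0.8,-2.5,-1.12,0,0],[0.8,-1.25,-0.56,0,0],[0.8,0,0,0,0]])

```text
time_s: 8.58
eef_pos: [609.1, 27.0, 225.9]
ee_rot: [-0.0, 0.402, 0.916, -0.0]
force: [-0.2, 0.8, -1.1]
grip_width: 0.277
```

```bash
python3 - <<'E'
from h import *
s=save('side','s3.png');t=save('top','t3.png')
st=ctrl.sense();p=st['eef_pos'];print(p,st['ee_rot'],st['joints'],st['force'],st['wrist_torque'])
print(proj('side',[p,[p[0],p[1],p[2]-107]]))
u=proj('side',[[p[0],p[1],p[2]-80]])[0].astype(int);print(u)
c=cv2.resize(s[u[1]-40:u[1]+40,u[0]-40:u[0]+40],(640,560),interpolation=cv2.INTER_CUBIC)
cv2.imwrite('pics/s3z.png',c[:,:,::-1])
E
```

```text
[608.43515516  30.21074245 226.26880236] [-4.23466325e-04  4.00250106e-01  9.16405839e-01  1.05099758e-04] [-1.42677195e-01  4.92280966e-01  1.18957448e+00  4.30428549e-04
  1.46049778e+00 -8.89941480e-01] [ 0.55766294  0.14486702 -2.02613572] [0.0348633  0.02499479 0.01599894]
[[312.33846765 205.97700617]
 [311.82328484 251.13119994]]
[311 240]
```

View pics/s3z.png

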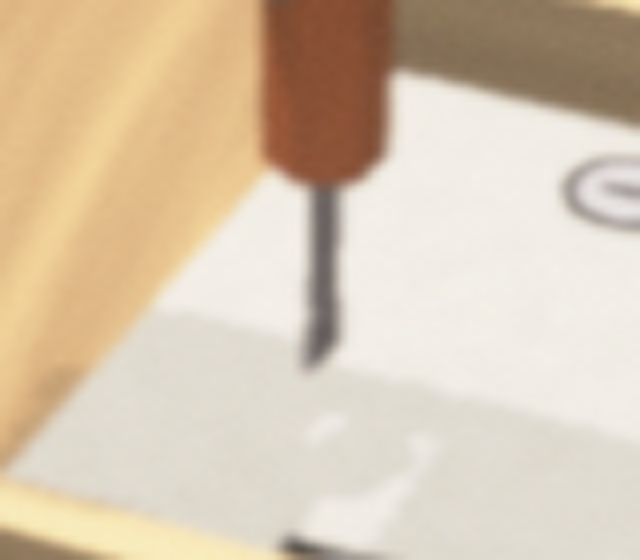

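View pics/t3.png

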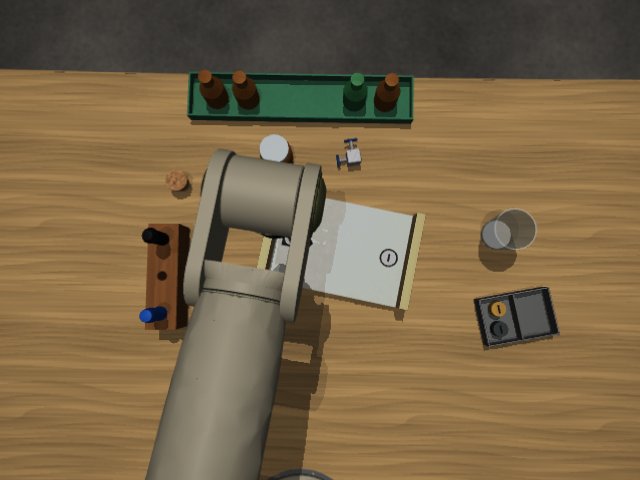

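```bash
python3 - <<'E'
from h import *
s=np.load('pics/s3.npy');s0=np.load('pics/s0.npy')
p=ctrl.sense()['eef_pos']; tip=np.array([p[0],p[1],p[2]-107])
d=7*np.array([np.cos(np.radians(72.9)),np.sin(np.radians(72.9)),0])
print('tip ends',proj('side',[tip-d,tip,tip+d]).round(1).tolist())
for h in(25,40,55,69): print(h,proj('side',[tip+[0,0,h]]).round(2))
print('cross ax',proj('side',[tip+[0,0,40]+np.array([4,0,0]),tip+[0,0,40]-np.array([4,0,0])]))
g=cv2.cvtColor(s,cv2.COLOR_RGB2GRAY)
for r in range(222,256,2): print(r,g[r,303:320])
# hole in top view
t=np.load('pics/t3.npy');print(plane('top',[(161,275)],80)); gt=cv2.cvtColor(t,cv2.COLOR_RGB2GRAY); print(gt[266:285,152:172])
E
```

```text
tip ends [[313.7, 249.1], [311.8, 251.1], [309.9, 253.2]]
25 [[311.94 241.16]]
40 [[312.01 235.01]]
55 [[312.08 228.74]]
69 [[312.15 222.77]]
cross ax [[309.94264956 234.67093227]
 [314.07205838 235.34604818]]
222 [176 136 113 104 101  96  94  96  96  97  97  98  95  93 103 141 198]
224 [204 204 186 149 113 100  97  96  98  99  96  96 102 129 182 222 235]
226 [229 235 235 225 203 178 147 110 100 106 133 166 195 219 232 237 238]
228 [237 238 237 237 237 231 190 127 103 120 174 222 235 237 239 239 238]
230 [238 238 238 237 238 232 192 127 101 120 175 224 237 239 240 240 238]
232 [238 238 237 238 238 232 193 129 100 120 175 225 237 239 239 239 238]
234 [238 238 238 238 239 233 194 128 101 122 179 226 237 239 238 239 238]
236 [238 238 239 239 238 233 194 129 104 130 199 234 238 239 239 239 238]
238 [240 239 239 238 237 231 192 129 104 132 200 234 239 238 239 238 238]
240 [238 239 239 238 236 223 176 124 103 132 201 233 239 238 239 239 238]
242 [240 239 239 239 235 223 177 121 105 127 189 229 237 238 239 238 239]
244 [239 239 239 239 237 227 187 134 107 121 177 224 235 239 238 238 238]
24
[... 908 characters left out ...]
78 78]
 [70 71 73 75 76 51 25 20 16 19 17 18 19 18 41 67 74 76 76 77]
 [70 71 73 74 71 42 20 18 18 17 18 18 17 17 32 62 74 74 76 77]
 [70 72 72 75 68 43 23 17 17 18 19 19 17 17 35 64 75 75 76 77]
 [71 71 73 75 72 48 25 18 17 18 17 18 16 18 46 67 74 74 76 77]
 [69 72 73 75 75 55 34 22 22 20 18 19 18 31 63 74 74 75 77 77]
 [70 71 72 75 78 73 58 40 29 23 26 29 34 55 71 74 75 74 78 77]
 [70 71 74 75 83 82 77 66 53 43 46 53 70 78 77 75 75 74 77 76]
 [69 70 72 77 82 81 80 78 76 79 81 82 82 81 78 75 75 75 76 77]
 [70 71 73 77 83 81 79 80 78 81 83 83 80 80 76 75 75 74 76 77]
 [71 71 72 77 83 81 79 78 79 80 83 82 82 81 75 74 74 75 76 76]
 [69 70 72 76 84 81 79 79 78 82 81 82 81 79 77 74 74 73 76 76]]
```

```bash
python3 - <<'E'
from h import *
t=np.load('pics/t0.npy');s=np.load('pics/s0.npy')
def blob(im,x0,y0,x1,y1,th):
    g=cv2.cvtColor(im,cv2.COLOR_RGB2GRAY); g=cv2.resize(g[y0:y1,x0:x1],None,fx=8,fy=8,interpolation=cv2.INTER_CUBIC)
    cs=cv2.findContours((g<th).astype(np.uint8),cv2.RETR_EXTERNAL,cv2.CHAIN_APPROX_NONE)[0]
    c=max(cs,key=cv2.contourArea); e=cv2.fitEllipse(c); return (np.array(e[0])+.5)/8-.5+[x0,y0],np.array(e[1])/8
for th in(110,130):
  a,ea=blob(t,374,243,404,273,th); b,eb=blob(s,335,214,364,240,th+20)
  print(a,ea,plane('top',[a],30),'|',b,eb,plane('side',[b],30))
  print('hole',[ (h,plane('top',[h[0]],80)) for h in [blob(np.load('pics/t3.npy'),153,267,170,284,50)]])
# cap (flat top) via side/top 
E
```

```text
[388.22351265 257.45179462] [18.00312424 18.29668999] [[ 569.25241065 -178.4384458    30.        ]] | [357.65326118 216.21728563] [ 5.61501122 30.4440403 ] [[ 557.14902244 -223.14942301   30.        ]]
hole [((array([161.60973454, 275.44004154]), array([9.20270634, 9.70087337])), array([[520.24032357, 288.53014933,  80.        ]]))]
[388.2288475  257.46788311] [18.41700172 18.68096352] [[ 569.2181027  -178.45011268   30.        ]] | [357.22626114 216.4202714 ] [ 6.05008316 32.48721313] [[ 558.00488639 -222.07987611   30.        ]]
hole [((array([161.60973454, 275.44004154]), array([9.20270634, 9.70087337])), array([[520.24032357, 288.53014933,  80.        ]]))]
```

```bash
python3 - <<'E'
from h import *
s=np.load('pics/s0.npy')
g=cv2.cvtColor(s,cv2.COLOR_RGB2GRAY)
G=cv2.resize(g[217:238,336:363],None,fx=8,fy=8,interpolation=cv2.INTER_CUBIC)
for th in (130,150,170,185):
    cs=cv2.findContours((G<th).astype(np.uint8),cv2.RETR_LIST,cv2.CHAIN_APPROX_NONE)[0]
    for c in cs:
        if cv2.contourArea(c)<500: continue
        e=cv2.fitEllipse(c); b=(np.array(e[0])+.5)/8-.5+[336,217]
        print(th,cv2.contourArea(c),b,np.array(e[1])/8,plane('side',[b],30)[0])
cv2.imwrite('pics/g.png',G)
print(proj('side',[[569.2,-178.4,30]]))
E
```

```text
130 1534.0 [359.27515602 217.94068718] [ 2.96049929 15.57146549] [ 552.17818714 -217.33174995   30.        ]
150 1994.5 [358.94716644 218.15678799] [ 3.39545941 17.59946442] [ 552.79393448 -216.27925153   30.        ]
170 739.0 [352.14910126 228.79469109] [5.42658758 9.79327202] [ 561.1060403  -171.50127679   30.        ]
170 743.5 [346.36507988 227.18736172] [7.88955879 9.81921005] [ 575.3395217  -174.05138004   30.        ]
170 2403.0 [358.59696198 218.3112855 ] [ 3.73058963 19.10692215] [ 553.50274371 -215.45648608   30.        ]
185 582.0 [349.35785294 226.98069   ] [1.82383132 6.53005314] [ 568.69524801 -176.60709257   30.        ]
185 3248.5 [349.01584625 227.1544323 ] [ 9.70491886 15.40096188] [ 569.34862533 -175.75307133   30.        ]
185 2720.5 [358.38818169 218.43130231] [ 3.97358036 20.42915916] [ 553.90589311 -214.85667905   30.        ]
[[349.28829714 226.49136108]]
```

The side view puts the shank about 0.9 px (1.8 mm) left of the prediction. I'll do a runout test, turning the tool 90° and 180° in place, to separate tip offset from camera bias.

Request:
apply_moves(commands=[[0.8,0,0,0,0.1209],[0.8,0,0,0,0.1209],[0.8,0,0,0,0.1209],[0.8,0,0,0,0.1209],[0.8,0,0,0,0.1209],[0.8,0,0,0,0.1209],[0.8,0,0,0,0.1209],[0.8,0,0,0,0.1209],[0.8,0,0,0,0.1209],[0.8,0,0,0,0.1209],[0.8,0,0,0,0.1209],[0.8,0,0,0,0.1209]])

```text
time_s: 9.68
eef_pos: [608.2, 31.8, 226.7]
ee_rot: [-0.0, 0.908, 0.419, 0.0]
force: [0.3, 0.0, -2.0]
grip_width: 0.272
```

Request:
apply_moves(commands=[[0.8,0,0,0,0.1199]])

```text
time_s: 9.77
eef_pos: [608.3, 31.8, 226.7]
ee_rot: [-0.0, 0.932, 0.364, 0.0]
force: [0.3, 1.7, -1.8]
grip_width: 0.275
```

```bash
cat > tip.py <<'E'
from h import *
import sys
def meas(n):
    s=save('side',n); p=ctrl.sense()['eef_pos']; r=ctrl.sense()['ee_rot']
    tip=np.array([p[0],p[1],p[2]-107]); g=cv2.cvtColor(s,cv2.COLOR_RGB2GRAY).astype(float)
    print(p,'theta',2*np.degrees(np.arctan2(r[2],r[1])))
    out=[]
    for h in (22,30,40,50,58):
        u,v=proj('side',[tip+[0,0,h]])[0]; rr=int(round(v)); xs=np.arange(int(u)-9,int(u)+10)
        row=g[rr,xs]; w=np.clip((np.median(row)-30)-row,0,None); w[abs(xs-u)>6]=0
        c=(w*xs).sum()/w.sum(); out.append((h,round(c-u,2)))
    print(out)
meas(sys.argv[1])
E
python3 tip.py r90.png
```

```text
[608.23090894  31.727146   226.6880778 ] theta 42.234119017179225
[(22, np.float64(-0.4)), (30, np.float64(-0.25)), (40, np.float64(-0.34)), (50, np.float64(-0.37)), (58, np.float64(-0.2))]
```

Request:
apply_moves(commands=[[0.8,0,0,0,0.1209],[0.8,0,0,0,0.1209],[0.8,0,0,0,0.1209],[0.8,0,0,0,0.1209],[0.8,0,0,0,0.1209],[0.8,0,0,0,0.1209],[0.8,0,0,0,0.1209],[0.8,0,0,0,0.1209],[0.8,0,0,0,0.1209],[0.8,0,0,0,0.1209],[0.8,0,0,0,0.1209],[0.8,0,0,0,0.1209]])

```text
time_s: 10.82
eef_pos: [608.3, 31.4, 226.7]
ee_rot: [-0.0, 0.939, -0.345, -0.0]
force: [-0.2, -0.4, -1.4]
grip_width: 0.272
```

Request:
apply_moves(commands=[[0.8,0,0,0,0.1199]])

```text
time_s: 10.9
eef_pos: [608.3, 31.4, 226.7]
ee_rot: [-0.0, 0.916, -0.4, -0.0]
force: [-0.1, 0.7, -1.6]
grip_width: 0.273
```

```bash
python3 tip.py r180.png
```

```text
[608.34023545  31.39986908 226.66664995] theta -47.61101303032733
[(22, np.float64(0.01)), (30, np.float64(-0.04)), (40, np.float64(-0.12)), (50, np.float64(-0.21)), (58, np.float64(-0.22))]
```

```bash
python3 - <<'E'
from h import *
s=np.load('pics/r180.npy'); p=np.array([608.34,31.4,226.67]);tip=p-[0,0,107.2]
g=cv2.cvtColor(s,cv2.COLOR_RGB2GRAY)
d=7*np.array([np.cos(np.radians(72.5)),np.sin(np.radians(72.5)),0])
print(proj('side',[tip-d,tip,tip+d]).round(1).tolist(), 'shoulder',proj('side',[tip+[0,0,70]]))
for r in range(220,256): print(r,g[r,304:320])
E
```

```text
[[313.6, 249.4], [311.7, 251.4], [309.8, 253.5]] shoulder [[312.04545516 222.63688247]]
220 [151 115 104  99  98  94  97  98  97  96  98  94  93  91  93 128]
221 [151 114 103 103  99  95  96  96  98  97  96  97  91  92  94 127]
222 [150 116 105 102 101  98  95  97  99  98  96  94  93  90  93 129]
223 [156 121 104 101  99  96  96  96  97  96  98  96  94  90  95 136]
224 [178 149 117 105  99  97  97  96  98  98  96  97  95  96 118 166]
225 [214 191 151 117 101  93  99  98  98  97  99  98  98 115 159 205]
226 [232 224 193 150 115 101  97  97  99  97  99 100 113 149 201 228]
227 [238 235 225 193 157 130 112 102  98 103 118 134 156 197 226 237]
228 [238 237 233 226 212 186 145 112 101 119 166 199 212 226 235 238]
229 [237 238 237 236 232 214 163 116 102 126 192 229 235 237 238 239]
230 [238 238 237 238 236 221 170 118 101 131 199 233 239 239 240 238]
231 [237 238 238 238 235 221 169 119 103 132 202 233 239 239 239 239]
232 [237 237 238 238 235 221 169 118 101 132 200 234 238 239 238 239]
233 [238 238 239 239 236 222 173 119 102 133 200 234 238 239 238 238]
234 [238 238 238 240 236 223 173
[... 807 characters left out ...]

246 [238 238 238 238 237 224 182 130 105 120 177 225 238 239 240 240]
247 [236 236 238 238 235 217 167 123 101 120 181 226 237 239 240 239]
248 [228 230 234 236 233 205 148 109  98 124 190 231 238 239 239 239]
249 [222 222 227 232 231 199 140 102  95 128 198 233 238 238 239 239]
250 [220 221 222 226 224 192 136 101 100 136 204 234 238 238 238 237]
251 [220 219 220 221 216 184 133 104 117 163 218 235 239 239 238 237]
252 [220 219 221 220 214 180 132 115 143 197 228 237 238 238 237 237]
253 [219 219 219 220 214 184 143 140 178 214 231 235 236 236 236 237]
254 [218 219 220 221 215 197 171 176 202 219 226 229 229 230 230 233]
255 [218 219 221 219 219 212 202 205 215 217 220 221 222 221 223 226]
```

Runout is small: the tip offset at the slot heading is about (0.8, -0.4) mm. The side camera reads about 1 mm high in x, and the top camera about 1.5 mm low in y. My estimate of the cam in the robot frame is (607.5, 31.5). Next I'll rotate back and then descend.

Request:
apply_moves(commands=[[0.8,0,0,0.2,-0.1209],[0.8,0,0,0.2,-0.1209],[0.8,0,0,0.2,-0.1209],[0.8,0,0,0.2,-0.1209],[0.8,0,0,0.2,-0.1209],[0.8,0,0,0.2,-0.1209],[0.8,0,0,0.2,-0.1209],[0.8,0,0,0.2,-0.1209],[0.8,0,0,0.2,-0.1209],[0.8,0,0,0.2,-0.1209],[0.8,0,0,0.2,-0.1209],[0.8,0,0,0.2,-0.1209]])

```text
time_s: 11.95
eef_pos: [608.4, 31.2, 202.6]
ee_rot: [-0.0, 0.949, 0.315, 0.0]
force: [-0.1, 0.6, -0.5]
grip_width: 0.272
```

Request:
apply_moves(commands=[[0.8,0,0,0.2,-0.1209],[0.8,0,0,0.2,-0.1209],[0.8,0,0,0.2,-0.1209],[0.8,0,0,0.2,-0.1209],[0.8,0,0,0.2,-0.1209],[0.8,0,0,0.2,-0.1209],[0.8,0,0,0.2,-0.1209],[0.8,0,0,0.2,-0.1209],[0.8,0,0,0.2,-0.1209],[0.8,0,0,0.2,-0.1209],[0.8,0,0,0.2,-0.1209],[0.8,0,0,0.2,-0.1209]])

```text
time_s: 12.95
eef_pos: [608.4, 31.2, 178.6]
ee_rot: [-0.0, 0.501, 0.865, 0.0]
force: [-0.2, -0.1, -0.8]
grip_width: 0.273
```

Request:
apply_moves(commands=[[0.8,0,0,1,-0.1199],[0.8,0,0,1,-0.1199],[0.8,0.12,-0.08,1,0],[0.8,0,0,0.15,0],[0.8,0,0,0,0],[0.8,0,0,0,0],[0.8,0,0,0,0]])

```text
time_s: 13.53
eef_pos: [607.6, 30.5, 147.8]
ee_rot: [0.001, 0.4, 0.917, 0.0]
force: [0.6, -0.5, -1.7]
grip_width: 0.275
```

```bash
python3 tip.py f0.png; python3 -c "
from h import *
s=ctrl.sense();print(s['time_s'],s['eef_pos'],s['force'],s['wrist_torque'])"
```

```text
[607.56547     30.46362925 147.76226091] theta 132.88008407014567
[(22, np.float64(-1.05)), (30, np.float64(-1.05)), (40, np.float64(-1.08)), (50, np.float64(-1.15)), (58, np.float64(-0.92))]
13.5833 [607.56547     30.46362925 147.76226091] [-0.09270135 -0.76774417 -1.37065705] [ 0.02337528  0.00687326 -0.03181624]
```

Request:
apply_moves(commands=[[0.8,0,0,0,0],[0.8,0,0,0,0]])

```text
time_s: 13.75
eef_pos: [607.4, 30.4, 147.4]
ee_rot: [0.0, 0.4, 0.917, 0.0]
force: [-1.2, 0.4, -1.3]
grip_width: 0.272
```

Request:
apply_moves(commands=[[0.8,0,0,0,0]])

```text
time_s: 13.83
eef_pos: [607.3, 30.4, 147.2]
ee_rot: [0.0, 0.4, 0.917, 0.0]
force: [0.2, -0.8, -1.1]
grip_width: 0.277
```

Request:
apply_moves(commands=[[0.8,0.17,0.02,0,0],[0.8,0,0,0.4,0],[0.8,0,0,0.3,0],[0.8,0,0,0.1,0],[0.8,0,0,0,0],[0.8,0,0,0,0]])

```text
time_s: 14.33
eef_pos: [606.3, 31.8, 139.0]
ee_rot: [-0.0, 0.399, 0.917, -0.0]
force: [-0.5, 0.1, -0.8]
grip_width: 0.276
```

Request:
apply_moves(commands=[[0.8,0,0,0.05,0],[0.8,0,0,0.05,0],[0.8,0,0,0,0]])

```text
time_s: 14.58
eef_pos: [606.2, 31.8, 138.0]
ee_rot: [-0.0, 0.399, 0.917, -0.0]
force: [-0.0, -0.5, -0.9]
grip_width: 0.272
```

Request:
apply_moves(commands=[[0.8,0,0,0.05,0],[0.8,0,0,0.05,0],[0.8,0,0,0,0]])

```text
time_s: 14.83
eef_pos: [606.2, 31.8, 137.0]
ee_rot: [-0.0, 0.399, 0.917, -0.0]
force: [-0.2, -1.2, -0.6]
grip_width: 0.275
```

Request:
apply_moves(commands=[[0.8,0,0,0.05,0],[0.8,0,0,0,0]])

```text
time_s: 15.0
eef_pos: [606.3, 31.8, 136.5]
ee_rot: [-0.0, 0.399, 0.917, -0.0]
force: [0.3, -1.2, -1.0]
grip_width: 0.275
```

Request:
apply_moves(commands=[[0.8,0,0,0.05,0],[0.8,0,0,0,0]])

```text
time_s: 15.17
eef_pos: [606.2, 31.8, 136.0]
ee_rot: [-0.0, 0.399, 0.917, -0.0]
force: [-1.4, -0.3, -1.4]
grip_width: 0.273
```

Request:
apply_moves(commands=[[0.8,0,0,0.05,0],[0.8,0,0,0,0]])

```text
time_s: 15.33
eef_pos: [606.2, 31.8, 135.5]
ee_rot: [-0.0, 0.399, 0.917, -0.0]
force: [0.1, 0.2, -2.4]
grip_width: 0.274
```

Request:
apply_moves(commands=[[0.8,0,0,0.05,0],[0.8,0,0,0,0]])

```text
time_s: 15.5
eef_pos: [606.2, 31.8, 135.0]
ee_rot: [-0.0, 0.399, 0.917, -0.0]
force: [0.9, 0.3, -1.1]
grip_width: 0.274
```

Request:
apply_moves(commands=[[0.8,0,0,0.05,0],[0.8,0,0,0.05,0],[0.8,0,0,0,0]])

```text
time_s: 15.75
eef_pos: [606.2, 31.8, 134.0]
ee_rot: [-0.0, 0.399, 0.917, -0.0]
force: [0.4, -0.1, -0.7]
grip_width: 0.271
```

Request:
apply_moves(commands=[[0.8,0,0,0.05,0],[0.8,0,0,0.05,0],[0.8,0,0,0,0]])

```text
time_s: 16.0
eef_pos: [606.2, 31.8, 133.0]
ee_rot: [-0.0, 0.399, 0.917, -0.0]
force: [0.4, -0.3, -1.5]
grip_width: 0.271
```

Request:
apply_moves(commands=[[0.8,0,0,0.04,0],[0.8,0,0,0.04,0],[0.8,0,0,0,0]])

```text
time_s: 16.25
eef_pos: [606.2, 31.8, 132.2]
ee_rot: [-0.0, 0.399, 0.917, 0.0]
force: [0.6, 0.9, -1.6]
grip_width: 0.275
```

```bash
python3 -c "
from h import *
s=ctrl.sense();print(s['time_s'],s['eef_pos'],s['force'],s['wrist_torque'],s['joints'])"
```

```text
16.25 [606.24516198  31.81398358 132.2260419 ] [ 0.59047572  0.87293783 -1.55134637] [-0.02978349 -0.0101876   0.00135479] [-1.40349525e-01  5.54978730e-01  1.33866774e+00  3.14413781e-05
  1.24803030e+00 -8.89337840e-01]
```

Request:
apply_moves(commands=[[0.8,0,0,0.05,0],[0.8,0,0,0,0]])

```text
time_s: 16.42
eef_pos: [606.2, 31.8, 131.7]
ee_rot: [-0.0, 0.399, 0.917, -0.0]
force: [-0.6, -0.3, -2.2]
grip_width: 0.279
```

Request:
apply_moves(commands=[[0.8,0,0,0.04,0],[0.8,0,0,0,0]])

```text
time_s: 16.58
eef_pos: [606.3, 31.8, 131.5]
ee_rot: [0.0, 0.399, 0.917, -0.0]
force: [-1.0, 0.4, -1.5]
grip_width: 0.275
```

Request:
apply_moves(commands=[[0.8,0,0,0.03,0],[0.8,0,0,0,0]])

```text
time_s: 16.75
eef_pos: [606.4, 31.7, 131.4]
ee_rot: [0.0, 0.399, 0.917, 0.0]
force: [-1.1, -0.2, 1.6]
grip_width: 0.271
```

The floor is felt at TCP z 131.4, as predicted, so the blade is seated. Now I'll turn clockwise, watching the torque.

Request:
apply_moves(commands=[[0.8,0,0,0,0.06],[0.8,0,0,0,0.06],[0.8,0,0,0,0.06],[0.8,0,0,0,0]], squeeze=110)

```text
time_s: 17.08
eef_pos: [606.5, 31.8, 131.5]
ee_rot: [0.0, 0.481, 0.877, 0.0]
force: [0.8, 0.5, 2.5]
grip_width: 0.262
```

```bash
cat > q.py <<'E'
from h import *
s=ctrl.sense();r=s['ee_rot'];print(round(s['time_s'],2),s['eef_pos'].round(1),'F',s['force'].round(1),'T',s['wrist_torque'].round(3),'turn',round(np.radians(132.9)-2*np.arctan2(r[2],r[1]),3),'q6',s['joints'][5].round(2))
E
python3 q.py
```

```text
17.08 [606.5  31.8 131.5] F [0.8 0.5 2.5] T [ 0.09  -0.014  0.084] turn 0.182 q6 -0.71
```

Request:
apply_moves(commands=[[0.8,0,0,0,0.06],[0.8,0,0,0,0.06],[0.8,0,0,0,0.06],[0.8,0,0,0,0]])

```text
time_s: 17.42
eef_pos: [606.6, 31.9, 131.5]
ee_rot: [0.0, 0.557, 0.83, 0.0]
force: [-0.8, 1.0, 3.3]
grip_width: 0.265
```

```bash
python3 q.py
```

```text
17.42 [606.6  31.9 131.5] F [-0.8  1.   3.3] T [ 0.11  -0.09   0.191] turn 0.36 q6 -0.53
```

Request:
apply_moves(commands=[[0.8,0,0,0,0.06],[0.8,0,0,0,0.06],[0.8,0,0,0,0.06],[0.8,0,0,0,0]])

```text
time_s: 17.75
eef_pos: [606.6, 31.8, 131.5]
ee_rot: [0.001, 0.629, 0.777, 0.0]
force: [0.4, -0.0, 3.5]
grip_width: 0.27
```

```bash
python3 q.py
```

```text
17.75 [606.6  31.8 131.5] F [ 0.4 -0.   3.5] T [ 0.143 -0.241  0.226] turn 0.539 q6 -0.35
```

Request:
apply_moves(commands=[[0.8,0,0,0,0.06],[0.8,0,0,0,0.06],[0.8,0,0,0,0]])

```text
time_s: 18.0
eef_pos: [606.7, 31.8, 131.5]
ee_rot: [0.0, 0.674, 0.738, 0.0]
force: [1.3, 0.3, 4.1]
grip_width: 0.265
```

```bash
python3 q.py
```

```text
18.0 [606.7  31.8 131.5] F [1.3 0.3 4.1] T [ 0.07  -0.369  0.198] turn 0.658 q6 -0.23
```

Request:
apply_moves(commands=[[0.8,0,0,0,0.05],[0.8,0,0,0,0.05],[0.8,0,0,0,0]])

```text
time_s: 18.25
eef_pos: [606.7, 31.8, 131.5]
ee_rot: [0.0, 0.71, 0.704, 0.0]
force: [1.2, -0.4, 3.7]
grip_width: 0.27
```

```bash
python3 q.py
```

```text
18.25 [606.7  31.8 131.5] F [ 1.2 -0.4  3.7] T [ 0.115 -0.489  0.232] turn 0.757 q6 -0.13
```

Request:
apply_moves(commands=[[0.8,0,0,0,0.05],[0.8,0,0,0,0.05],[0.8,0,0,0,0]])

```text
time_s: 18.5
eef_pos: [606.7, 31.8, 131.5]
ee_rot: [0.0, 0.744, 0.668, 0.0]
force: [1.3, 0.5, 4.2]
grip_width: 0.264
```

```bash
python3 q.py
```

```text
18.5 [606.7  31.8 131.5] F [1.3 0.5 4.2] T [ 0.056 -0.5    0.245] turn 0.857 q6 -0.03
```

Request:
apply_moves(commands=[[0.8,0,0,0,0.03],[0.8,0,0,0,0.03],[0.8,0,0,0,0]])

```text
time_s: 18.75
eef_pos: [606.7, 31.8, 131.5]
ee_rot: [0.0, 0.764, 0.645, 0.0]
force: [2.1, -0.2, 5.5]
grip_width: 0.267
```

```bash
python3 q.py
```

```text
18.75 [606.7  31.8 131.5] F [ 2.1 -0.2  5.5] T [ 0.063 -0.58   0.221] turn 0.916 q6 0.03
```

Request:
apply_moves(commands=[[0.8,0,0,0,0.03],[0.8,0,0,0,0.03],[0.8,0,0,0,0]])

```text
time_s: 19.0
eef_pos: [606.6, 31.8, 131.5]
ee_rot: [0.0, 0.783, 0.622, 0.0]
force: [1.9, 1.0, 5.7]
grip_width: 0.265
```

```bash
python3 q.py
```

```text
19.0 [606.6  31.8 131.5] F [1.9 1.  5.7] T [ 0.028 -0.665  0.299] turn 0.977 q6 0.09
```

Request:
apply_moves(commands=[[0.8,0,0,0,0.02],[0.8,0,0,0,0.02],[0.8,0,0,0,0]])

```text
time_s: 19.25
eef_pos: [606.6, 31.8, 131.5]
ee_rot: [0.0, 0.795, 0.606, 0.0]
force: [2.0, -0.2, 5.1]
grip_width: 0.267
```

```bash
python3 q.py
```

```text
19.25 [606.6  31.8 131.5] F [ 2.  -0.2  5.1] T [ 0.069 -0.589  0.295] turn 1.017 q6 0.13
```

Request:
apply_moves(commands=[[0.8,0,0,0,0]])

```text
time_s: 19.33
eef_pos: [606.6, 31.8, 131.4]
ee_rot: [0.0, 0.795, 0.607, 0.0]
force: [1.8, 0.6, 5.1]
grip_width: 0.269
```

```bash
python3 q.py
```

```text
19.33 [606.6  31.8 131.4] F [1.8 0.6 5.1] T [ 0.06 -0.6   0.34] turn 1.016 q6 0.13
```

Request:
apply_moves(commands=[[0.8,0,0,0,0.02],[0.8,0,0,0,0.01],[0.8,0,0,0,0]])

```text
time_s: 19.58
eef_pos: [606.6, 31.7, 131.5]
ee_rot: [0.0, 0.804, 0.595, 0.0]
force: [1.8, 0.3, 5.3]
grip_width: 0.266
```

```bash
python3 q.py
```

```text
19.58 [606.6  31.7 131.5] F [1.8 0.3 5.3] T [ 0.029 -0.578  0.395] turn 1.046 q6 0.16
```

Request:
apply_moves(commands=[[0.8,0,0,0,0]])

```text
time_s: 19.67
eef_pos: [606.6, 31.8, 131.5]
ee_rot: [0.0, 0.804, 0.595, 0.0]
force: [1.7, 0.5, 4.5]
grip_width: 0.269
```

```bash
python3 q.py
```

```text
19.67 [606.6  31.8 131.5] F [1.7 0.5 4.5] T [ 0.048 -0.55   0.401] turn 1.046 q6 0.16
```

Torque is steady at 0.40 N m, so the lock is snug. I'll hold briefly, ease back within the slot play, and lift.

Request:
apply_moves(commands=[[0.8,0,0,0,0],[0.8,0,0,0,0],[0.8,0,0,0,0]])

```text
time_s: 19.92
eef_pos: [606.6, 31.8, 131.4]
ee_rot: [0.0, 0.804, 0.595, 0.0]
force: [1.1, 1.3, 4.7]
grip_width: 0.265
```

```bash
python3 q.py
```

```text
19.92 [606.6  31.8 131.4] F [1.1 1.3 4.7] T [ 0.081 -0.566  0.361] turn 1.046 q6 0.16
```

Request:
apply_moves(commands=[[0.8,0,0,0,-0.04],[0.8,0,0,0,-0.04],[0.8,0,0,0,0]])

```text
time_s: 20.17
eef_pos: [606.4, 31.8, 131.5]
ee_rot: [0.0, 0.779, 0.627, 0.0]
force: [1.8, -1.1, 6.1]
grip_width: 0.272
```

```bash
python3 q.py
```

```text
20.17 [606.4  31.8 131.5] F [ 1.8 -1.1  6.1] T [ 0.075 -0.353  0.152] turn 0.964 q6 0.07
```

Request:
apply_moves(commands=[[0.8,0,0,0,-0.05],[0.8,0,0,0,0],[0.8,0,0,-0.2,0],[0.8,0,0,-0.4,0],[0.8,0,0,-0.8,0],[0.8,0,0,-1.5,0],[0.8,0,0,-1.5,0],[0.8,0,0,-1.5,0],[0.8,0,0,-1.5,0],[0.8,0,0,-1.5,0],[0.8,0,0,-1.0,0],[0.8,0,0,0,0]])

```text
time_s: 21.17
eef_pos: [606.8, 31.8, 232.8]
ee_rot: [0.001, 0.765, 0.644, 0.001]
force: [-0.1, -0.0, -2.2]
grip_width: 0.271
```

```bash
python3 q.py; python3 - <<'E'
from h import *
s=save('side','s5.png')
s0=np.load('pics/s0.npy')
a=np.vstack([cv2.resize(x[255:325,250:370],(720,420),interpolation=cv2.INTER_CUBIC)[:300] for x in (s0,s)])
cv2.imwrite('pics/s5z.png',a[:,:,::-1])
E
```

```text
21.17 [606.8  31.8 232.8] F [-0.1 -0.  -2.2] T [-0.017 -0.024 -0.017] turn 0.919 q6 0.03
```

View pics/s5z.png

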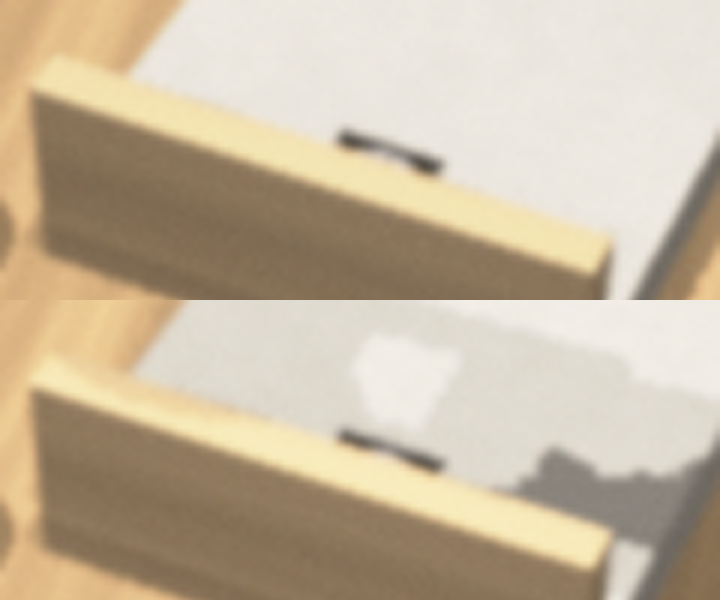

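View pics/s5.png

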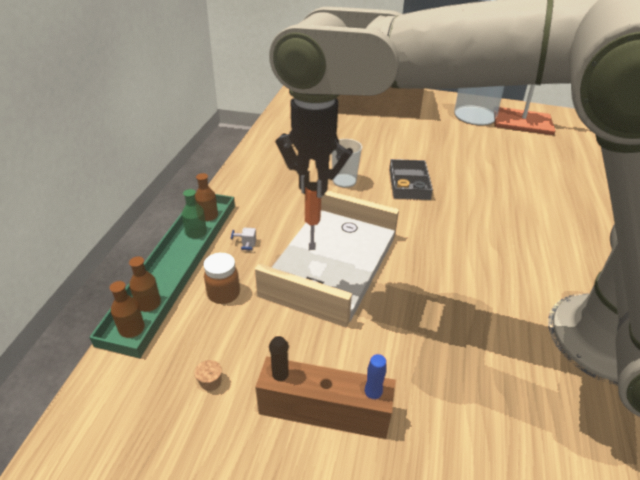

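The lower crop shows the leg covering a little more of the collar than before (edge about 1 px inward), so it has been drawn in. The blade came out cleanly. Now I'll return the driver to the block.

Request:
apply_moves(commands=[[0.8,0,0,0,0.1213],[0.8,0,0,0,0.1213],[0.8,0,0,0,0.1213],[0.8,0,0,0,0.1213],[0.8,0,0,0,0.1213],[0.8,0,0,0,0.1213],[0.8,0,0,0,0.1213],[0.8,0,0,0,0.1213],[0.8,0,0,0,0.1213],[0.8,0,0,0,0.1213],[0.8,0,0,0,0.1213],[0.8,0,0,0,0.1213]])

```text
time_s: 22.22
eef_pos: [605.7, 31.9, 228.8]
ee_rot: [-0.0, 1.0, -0.031, -0.001]
force: [1.2, -0.6, -0.2]
grip_width: 0.267
```

Request:
apply_moves(commands=[[0.8,-0.5,-1.3,0,0],[0.8,-1.0,-2.5,0,0],[0.8,-1.0,-2.5,0,0],[0.8,-1.0,-2.5,0,0],[0.8,-1.0,-2.5,0,0],[0.8,-1.0,-2.5,0,0],[0.8,-1.0,-2.5,0,0],[0.8,-1.0,-2.5,0,0],[0.8,-1.0,-2.5,0,0],[0.8,-1.0,-2.5,0,0],[0.8,-0.46,-1.5,0,0],[0.8,0,0,0,0]])

```text
time_s: 23.22
eef_pos: [518.9, 293.2, 229.3]
ee_rot: [-0.0, 1.0, -0.024, -0.001]
force: [1.6, -0.0, -1.6]
grip_width: 0.27
```

Request:
apply_moves(commands=[[0.8,0,0,0,0],[0.8,0,0,0,0],[0.8,0,0,0,0],[0.8,0,0,0,0]])

```text
time_s: 23.55
eef_pos: [521.2, 289.2, 230.0]
ee_rot: [0.0, 1.0, -0.028, -0.0]
force: [-0.8, -0.1, -1.4]
grip_width: 0.267
```

```bash
python3 q.py; python3 tip.py s6.png; python3 - <<'E'
from h import *
s=np.load('pics/s6.npy');t=save('top','t6.png')
c=cv2.resize(s[300:420,260:400],(700,600),interpolation=cv2.INTER_CUBIC)
cv2.imwrite('pics/s6z.png',c[:,:,::-1])
E
```

```text
23.55 [521.2 289.2 230. ] F [-0.8 -0.1 -1.4] T [ 0.001 -0.003  0.001] turn 2.376 q6 1.94
[521.16907859 289.27637601 230.03917859] theta -3.2337657880724686
[(22, np.float64(0.23)), (30, np.float64(0.17)), (40, np.float64(0.13)), (50, np.float64(0.15)), (58, np.float64(nan))]tip.py:11: RuntimeWarning: invalid value encountered in scalar divide
  c=(w*xs).sum()/w.sum(); out.append((h,round(c-u,2)))
```

View pics/s6z.png

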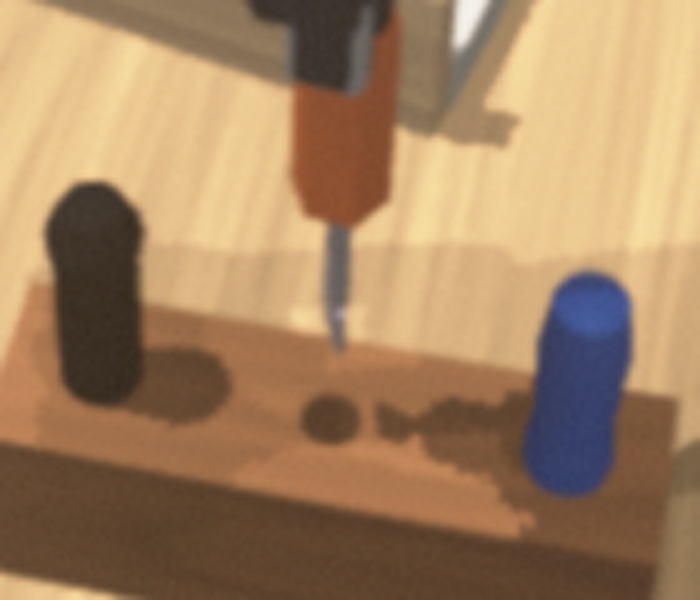

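```bash
python3 - <<'E'
from h import *
s=np.load('pics/s6.npy')
g=cv2.cvtColor(s,cv2.COLOR_RGB2GRAY); x0,y0=316,374
G=cv2.resize(g[y0:392,x0:336],None,fx=8,fy=8,interpolation=cv2.INTER_CUBIC)
for th in(60,70,78):
    cs=cv2.findContours((G<th).astype(np.uint8),cv2.RETR_LIST,cv2.CHAIN_APPROX_NONE)[0]
    for c in cs:
        if cv2.contourArea(c)<1000: continue
        e=cv2.fitEllipse(c); b=(np.array(e[0])+.5)/8-.5+[x0,y0]; print(th,b,np.array(e[1])/8,plane('side',[b],80))
print(proj('side',[[521.17,289.28,80]]))
E
```

```text
78 [325.36946106 383.49223137] [7.91520119 9.5255928 ] [[521.19749901 290.76367917  80.        ]]
[[325.59552686 382.72736746]]
```

Tip and hole agree within about 1 mm, so I'll nudge and go down.

Request:
apply_moves(commands=[[0.8,0.03,-0.06,1.5,0],[0.8,0,0,1.5,0],[0.8,0,0,1.0,0],[0.8,0,0,0.4,0],[0.8,0,0,0.4,0],[0.8,0,0,0.3,0],[0.8,0,0,0,0]])

```text
time_s: 24.23
eef_pos: [521.3, 290.5, 179.0]
ee_rot: [-0.0, 1.0, -0.028, 0.0]
force: [0.6, -0.1, -1.5]
grip_width: 0.268
```

```bash
python3 q.py
```

```text
24.23 [521.3 290.5 179. ] F [ 0.6 -0.1 -1.5] T [0.026 0.001 0.026] turn 2.375 q6 1.94
```

Request:
apply_moves(commands=[[0.8,0,0,0.5,0],[0.8,0,0,0.7,0],[0.8,0,0,1,0],[0.8,0,0,1,0],[0.8,0,0,1,0],[0.8,0,0,0.8,0],[0.8,0,0,0.5,0],[0.8,0,0,0,0]])

```text
time_s: 24.9
eef_pos: [520.7, 290.4, 122.6]
ee_rot: [0.0, 1.0, -0.028, -0.001]
force: [-0.5, -0.5, -0.9]
grip_width: 0.262
```

```bash
python3 q.py
```

```text
24.9 [520.7 290.4 122.6] F [-0.5 -0.5 -0.9] T [-0.013 -0.012 -0.049] turn 2.375 q6 1.94
```

Request:
apply_moves(commands=[[0.8,0,0,0.15,0],[0.8,0,0,0.15,0],[0.8,0,0,0.1,0],[0.8,0,0,0.1,0],[0.8,0,0,0,0]])

```text
time_s: 25.32
eef_pos: [521.3, 290.6, 119.1]
ee_rot: [-0.0, 1.0, -0.028, 0.0]
force: [-0.9, 0.1, -2.4]
grip_width: 0.265
```

```bash
python3 q.py
```

```text
25.32 [521.3 290.6 119.1] F [-0.9  0.1 -2.4] T [ 0.03  -0.03   0.018] turn 2.375 q6 1.94
```

Request:
apply_moves(commands=[[0.8,0,0,0.1,0],[0.8,0,0,0.05,0],[0.8,0,0,0,0]])

```text
time_s: 25.57
eef_pos: [521.3, 290.6, 117.7]
ee_rot: [-0.0, 1.0, -0.028, 0.0]
force: [0.0, 0.5, -0.2]
grip_width: 0.264
```

Request:
apply_moves(commands=[[0.8,0,0,0.04,0],[0.8,0,0,0,0]])

```text
time_s: 25.73
eef_pos: [521.4, 290.6, 117.6]
ee_rot: [-0.0, 1.0, -0.028, 0.0]
force: [0.2, -0.3, 3.1]
grip_width: 0.268
```

Contact at 117.6 means the shoulder is on the block. I'll open and withdraw straight up.

Request:
apply_moves(commands=[[2.5,0,0,0,0],[3,0,0,0,0],[4,0,0,0,0],[5,0,0,0,0],[6,0,0,0,0],[7,0,0,0,0],[8,0,0,0,0],[8.5,0,0,0,0],[8.5,0,0,0,0],[8.5,0,0,0,0]], squeeze=30)

```text
time_s: 26.57
eef_pos: [521.3, 290.6, 117.2]
ee_rot: [0.0, 1.0, -0.028, -0.0]
force: [-0.2, -0.0, 0.2]
grip_width: 0.996
```

Request:
apply_moves(commands=[[8.5,0,0,-0.5,0],[8.5,0,0,-1.5,0],[8.5,0,0,-1.5,0],[8.5,0,0,-1.5,0],[8.5,0,0,-1.5,0],[8.5,0,0,-1.5,0],[8.5,0,0,-1.5,0],[8.5,0,0,-1.5,0],[8.5,0,0,-1.0,0],[8.5,-3,0,0,0],[8.5,-4,0,0,0],[8.5,-3,0,0,0]])

```text
time_s: 27.57
eef_pos: [419.3, 296.0, 237.1]
ee_rot: [0.0, 1.0, -0.028, -0.0]
force: [-0.6, -0.2, 0.4]
grip_width: 0.999
```

```bash
python3 q.py; python3 - <<'E'
from h import *
s=save('side','s7.png');t=save('top','t7.png');t0=np.load('pics/t0.npy')
a=np.hstack([cv2.resize(x[180:330,130:310],(400,333),interpolation=cv2.INTER_CUBIC) for x in(t0,t)])
b=cv2.resize(s[250:440,240:400],(400,475),interpolation=cv2.INTER_CUBIC)
cv2.imwrite('pics/t7z.png',a[:,:,::-1]);cv2.imwrite('pics/s7z.png',b[:,:,::-1])
# leg gap: profile across leg
d=np.array([np.cos(np.radians(79.4)),np.sin(np.radians(79.4)),0])
n=np.array([-d[1],d[0],0])
for im in (t0,t):
    g=cv2.cvtColor(im,cv2.COLOR_RGB2GRAY).astype(np.float32); out=[]
    for off in(-70,-50,-30,30,50,70):
        r=np.arange(20,75,.5)
        P=np.array([608.2,30.3,80])+off*n+r[:,None]*d
        uv=proj('top',P).astype(np.float32); pr=cv2.remap(g,uv[:,0][None],uv[:,1][None],cv2.INTER_LINEAR)[0]
        k=np.argmax(np.diff(cv2.GaussianBlur(pr[None],(9,1),0)[0])); out.append(r[k])
    print('leg inner top edge r',out)
E
```

```text
27.57 [419.3 296.  237.1] F [-0.6 -0.2  0.4] T [-0.05   0.015 -0.009] turn 2.376 q6 2.01
leg inner top edge r [np.float64(35.0), np.float64(35.0), np.float64(35.5), np.float64(36.0), np.float64(35.5), np.float64(35.5)]
leg inner top edge r [np.float64(34.5), np.float64(34.5), np.float64(34.0), np.float64(34.0), np.float64(33.5), np.float64(33.5)]
```

View pics/t7z.png

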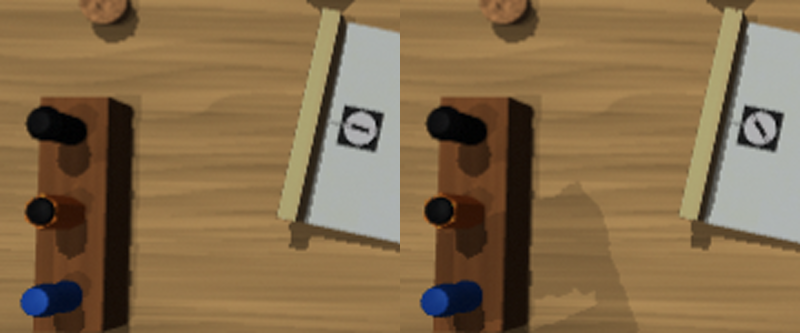

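View pics/s7z.png

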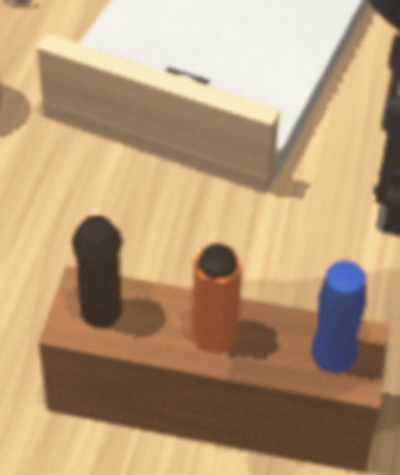

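The pictures show the slot turned and the leg's inner edge moved from about 35.5 to 34.0 mm from the cam, where 34 is home. The driver is upright with its shoulder on the block. I'll let the arm settle and hand in.

Request:
apply_moves(commands=[[8.5,0,0,0,0],[8.5,0,0,0,0],[8.5,0,0,0,0],[8.5,0,0,0,0]])

```text
time_s: 28.0
eef_pos: [422.2, 295.9, 236.9]
ee_rot: [0.0, 1.0, -0.028, -0.0]
force: [-0.1, 0.1, 0.3]
grip_width: 0.993
```

```bash
python3 q.py; python3 -c "
from rig import ctrl
print(ctrl.finish_job())"
```

```text
28.0 [422.2 295.9 236.9] F [-0.1  0.1  0.3] T [ 0.022 -0.008  0.026] turn 2.376 q6 2.01
the job is handed in; nothing more can be done
None
```

I tightened the cam to snug and put the orange screwdriver back in its hole. I handed the job in at 28 s; no verdict came back.

- **Seating:** I set the blade into the slot and felt only about 3 N, at the height predicted for the slot floor.
- **Turning:** I turned the tool clockwise about 1.05 rad, which includes some play and twist. Torque stayed near 0.2–0.25 N m, then rose to about 0.40 N m (readings 0.36–0.40). I stopped there, backed off within the slot's play and lifted clear.
- **Leg:** In the top view the slot has turned. The leg's inner edge went from about 35.5 mm to about 34 mm from the cam, which is home. That measurement is only good to about half a millimetre (six readings of 33.5–34.5 mm), so the torque rise is the stronger evidence.
- **Screwdriver:** It stands upright, with contact felt within 0.4 mm of the height at which I first gripped it, so the shoulder is on the block.
- **Surroundings:** The other tools look unmoved. I did not measure the beaker, jar or tray. The gripper is open and clear, with no force on it.

The two cameras disagreed by about 2.4 mm in y. A runout test showed a tip offset of about 1 mm. I corrected for both before setting the blade in.

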